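Break down a pile of parcels into locker trays

ROBOT

A 7-joint arm with a two-finger parallel gripper is mounted at the origin on the work surface. World frame = base frame: x ahead of the robot, y to its left, z up, the work surface at z = 0. Lengths are in m, angles in rad, forces in N, time in s.
With the tool pointing down it reaches from about 0.425 to 0.875 m from the base axis. Payload 4.7 kg.
Tool frame: the origin (TCP) lies midway between the tips of the shut fingers; the grasp point (between the pads) lies 19 mm behind it; z points along the fingers, y is the line along which they close (so a half turn about z gives the same grasp; the last joint's range is limited). The gripper opens to 87 mm and grips with 3 to 60 N. Pads are 19 mm wide; open, the fingers measure 117 mm over their backs; the gripper's body (75 mm by 190 mm) begins 51 mm behind the grasp point.
Start: joints at [-1.256, 0.321, -0.07, 1.45, 0.023, 1.371, -0.057], TCP at [0.193, 0.621, 0.223] pointing down, gripper open.
Joint ranges: [-2.86, 2.86], [-0.3, 2.09], [-1.38, 1.24], [0.06, 2.45], [-1.56, 4.7], [0.09, 2.05], [-2.69, 2.69]. Speed limits (rad/s): [2.57, 2.57, 3.14, 3.14, 3.14, 3.14, 3.14].

INTERFACE

Orientations are given as a rotation vector (axis times angle).
In Python, from bench import monitor, cams, workorder gives the robot as it stands.
- The arm moves only by the tool move_arm, never from a script. Its arguments are lists of equal length, an entry for each row: "slide": the shift along the tool's x, y, z in cm, a list of three; "roll": the turn about the tool's z in rad. In form: {"slide": [[dx, dy, dz], ...], "roll": [roll, ...]}. A call has 1 to 20 rows; each row is the pose to reach, as a shift and turn from the pose commanded when the call began, along the tool's axes at that moment; what a row does not reach only later rows make up. A row lasts 1/10 s, in which the tool goes at most 50 mm and 8.59 degrees, less where a joint would pass 70% of its speed; a pose out of reach is approached as far as the arm can. A call with a gripper value outside its range is refused whole. "gripper" is the finger opening in cm, from 0 to 8.7, set as the call begins (left out, the last holds). The fingers move at their own pace and stop on an object; "squeeze" is the grip in N (left out, the last holds). Time passes only in rows, so rows that repeat a pose let the fingers close. It gives the time, the measured TCP pose, the force, the opening and the grip force at its end, in the units of the state.
- monitor.get_state(): the state, without advancing time (a new reading comes with each control period).
- cams.get_image(name): name is "side" or "top"; returns the picture (420x560x3 uint8, red, green, blue); there is no depth.
- cams.get_calibration(name): a dict with "mtx" (3x3 intrinsics, pixels), "R" (3x3) and "t" (3): a world point X has camera coordinates R X + t. Camera axes: x right, y down, z forward; pixel columns grow to the right and rows downward; lengths in m; the calibration is good to about 2 mm. A picture is of the moment at which its call begins. get_calibration takes no time and is no camera call.
- workorder.close_job(): hands the job in; it is judged then, once.
The state is a dict: "time": time; "joint_positions": joint angles; "qd": joint speeds; "joint_torque": joint torques, N m; "position": TCP position; "tool_rot": TCP orientation; "ft_force": force on the tool from outside, world axes, zero at the start; "torque": the same for the moment, N m; "grip_width": opening from 0.0 (shut) to 1.0 (fully open); "grip_force": force on a finger pad.
Only numpy, scipy, OpenCV 4.12 (cv2) and the standard library are available. Lean on these libraries where they do the work, as an engineer would, in place of code of your own. Each camera call takes 0.05 s, during which the arm holds its last target. There are 200 camera calls.

TASK

Take the pile of parcels apart one at a time, from the top down, and set each parcel flat, right way up, on the floor of the tray made to its outline: the long parcel in the long tray, the medium one in the medium tray, the small one in the small tray and the round one in the round tray. Set them down gently, do not drop or tip them over, and leave the roll of tape where it stands.

Things in the scene. Friction and masses are not known exactly. Their poses are not given: they have to be found in the camera images.
- long_parcel: Long plain cardboard box, 210 (x) x 66 (y) x 46 (z) mm, about 0.35 kg, a paper label near its +x end. The bottom of the pile: the medium and the round parcel lie on it, side by side along its length, either way round. Origin: centre of its underside; x along its length, z up. Grasp it across its 66 mm width.
- medium_parcel: Plain, slightly paler cardboard box, 84 (x) x 64 (y) x 42 (z) mm, about 0.2 kg. At the start it lies on the long parcel, at one end of it or the other, with the small parcel on top of it. Origin: centre of its underside; x along its 84 mm length, z up. Grasp it across its 64 mm width.
- round_parcel: Round cardboard carton, 64 mm in diameter, 42 mm high, its lid rim 65 mm in diameter to the eye, about 0.15 kg. At the start it stands on the long parcel, beside the medium parcel. Origin: centre of its underside; z up, its axis.
- small_parcel: Small plain cardboard box, 58 (x) x 32 (y) x 40 (z) mm, about 0.1 kg. At the start it lies on top of the medium parcel. Origin: centre of its underside; x along its 58 mm length, z up. Grasp it across its 32 mm width.
- long_tray: Shallow grey steel tray for the long parcel, 238 (x) x 94 (y) mm outside, 230 x 86 mm inside, fixed to the counter, 4 mm thick floor, rim 4 mm wide whose top is 12 mm above the counter (8 mm above the tray floor). Origin: centre of its underside, at counter level; z up. x along its length.
- medium_tray: Shallow grey steel tray for the medium parcel, 112 (x) x 90 (y) mm outside, 104 x 82 mm inside, fixed to the counter, 4 mm thick floor, rim 4 mm wide whose top is 12 mm above the counter (8 mm above the tray floor). Origin: centre of its underside, at counter level; z up. x along its length.
- small_tray: Shallow grey steel tray for the small parcel, 86 (x) x 60 (y) mm outside, 78 x 52 mm inside, fixed to the counter, 4 mm thick floor, rim 4 mm wide whose top is 12 mm above the counter (8 mm above the tray floor). Origin: centre of its underside, at counter level; z up. x along its length.
- round_tray: Shallow round grey steel tray for the round parcel, 92 mm in diameter outside, 84 mm inside, fixed to the counter, 4 mm thick floor, rim 4 mm wide whose top is 12 mm above the counter (8 mm above the tray floor). Origin: centre of its underside, at counter level; z up. 
- tape_roll: Roll of brown packing tape standing on its flat side among the trays, 90 mm outer and 76 mm inner diameter, 48 mm high; a bystander to leave alone. Origin: centre of its underside.
There are look-alikes about, which are no part of the job. Leave any purple look-alike of the medium_parcel alone. Leave any blue look-alike of the small_parcel alone.

How it is judged:
By the outcome, as a careful person would: the job done as asked, in the order asked, and still so for the second after the job is handed in, with the robot touching nothing.
It also fails if it takes over 128 s, if anything falls off the work surface, if the arm or the gripper's body presses on something with over 40 N, if the wrist force passes 120 N, or if a joint passes its speed limit or range.

## Working session

There is one attempt and no reset: what is moved stays moved. The work goes in short steps, Python scripts to look and compute and a tool call to move; the robot and the scene stay as the last step left them, time stands still between calls to the robot, and variables do not carry over. Pictures are saved under pics/ and viewed, at most 14 in all, crops included, and the job is handed in when it is done.

Besides the shell and the picture viewer there is one more tool, called after "Emit:" as name([rows], argument=value, ...), one row to a line, values as JSON. move_arm: Moves the arm, as the interface text tells. Its arguments: {"type":"object","properties":{"slide":{"type":"array","items":{"type":"array","items":{"type":"number"}}},"roll":{"type":"array","items":{"type":"number"}},"gripper":{"type":"number"},"squeeze":{"type":"number"}},"required":["slide","roll"]}

```bash
ls; mkdir -p pics
python3 - <<'E'
from bench import monitor,cams
import cv2
s=monitor.get_state();print(s)
for n in("top","side"):
    cv2.imwrite(f"pics/{n}0.png",cams.get_image(n)[:,:,::-1]);c=cams.get_calibration(n)
    print(n,c["mtx"],-c["R"].T@c["t"],c["R"])
E
```

```text
pics
{'time': 0.0, 'joint_positions': array([-1.25589494,  0.32179033, -0.07011497,  1.45167495,  0.02261072,
        1.37079985, -0.05692536]), 'qd': array([-0.00018511,  0.0002914 ,  0.00115261, -0.00162936,  0.00050976,
       -0.00041473,  0.00083002]), 'joint_torque': array([ 2.94457623e-04, -4.91282487e+01, -4.03881753e-01, -3.12533391e+01,
       -6.40847068e-02,  4.36048291e-02,  1.55431999e-04]), 'position': array([0.19245482, 0.62027389, 0.221483  ]), 'tool_rot': array([-4.70634794e-01, -3.10595375e+00,  2.94657768e-03]), 'ft_force': array([-0.27197634, -0.39460666, -0.2158965 ]), 'torque': array([-0.01278737, -0.00899076,  0.00733639]), 'grip_force': 0.0, 'grip_width': 1.0030290968221334}
top [[517.75395902   0.         279.95989122]
 [  0.         517.75395902 208.13501201]
 [  0.           0.           1.        ]] [ 0.46051761 -0.01171949  1.27925961] [[-0.01115668 -0.99988228 -0.01053331]
 [-0.99103539  0.01245925 -0.13301739]
 [ 0.13313297  0.00895485 -0.99105773]]
side [[401.17398516   0.         288.7145516 ]
 [  0.         401.17398516 207.40752875]
 [  0.           0.           1.        ]] [ 0.19809955 -0.8035738   0.63432315] [[ 0.87629222 -0.48149228 -0.01664696]
 [-0.26867689 -0.45971383 -0.84644901]
 [ 0.39990583  0.74620934 -0.5322095 ]]
```

View pics/top0.png

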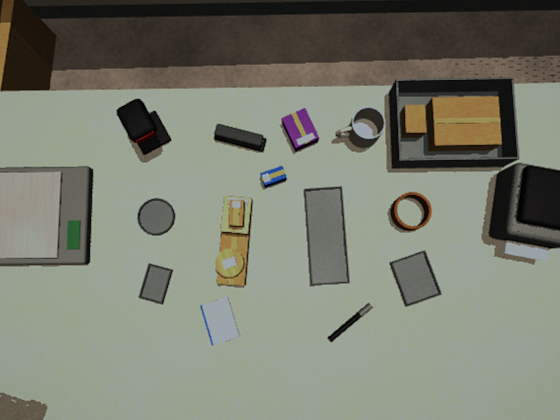

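View pics/side0.png

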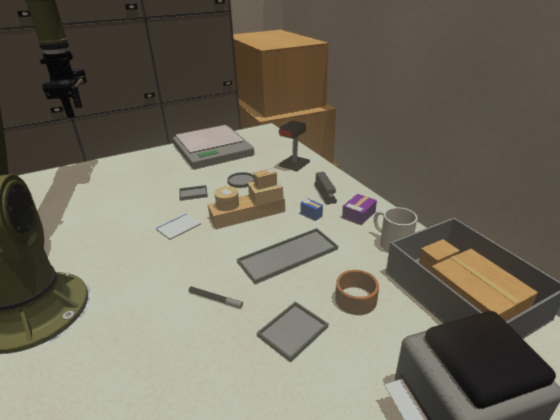

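The top view shows the pile: small parcel about (236,213) on the medium parcel, round one at (230,263), all on the long one. The trays are long (326,236), medium (415,278), small (156,284) and round (156,216), with the tape roll at (411,211). The purple (300,130) and blue (273,176) look-alikes lie outside the pile, as do the boxes in the black bin. The pile's plain cardboard parcels fit the description; I'll confirm with an enlarged crop and measure.

```bash
cat > h.py <<'E'
import numpy as np,cv2
from bench import monitor,cams
C={n:cams.get_calibration(n) for n in("top","side")}
def plane(n,uv,z):
    c=C[n];uv=np.atleast_2d(np.float64(uv));o=-c["R"].T@c["t"]
    d=np.c_[uv,np.ones(len(uv))]@np.linalg.inv(c["mtx"]).T@c["R"]
    return (o+d*((z-o[2])/d[:,2])[:,None])[:,:2]
def proj(n,X):
    c=C[n];p=(np.atleast_2d(X)@c["R"].T+c["t"])@c["mtx"].T
    return p[:,:2]/p[:,2:]
E
python3 - <<'E'
from h import *
im=cv2.imread("pics/top0.png")
g=im.astype(int); 
m=((g.max(2)<135)&(g.max(2)-g.min(2)<30)).astype(np.uint8)*255
m=cv2.morphologyEx(m,cv2.MORPH_CLOSE,np.ones((3,3)))
for c in cv2.findContours(m,cv2.RETR_EXTERNAL,cv2.CHAIN_APPROX_NONE)[0]:
    a=cv2.contourArea(c)
    (u,v),_,_=cv2.minAreaRect(c)
    if a<300 or not(120<u<450 and v>170):continue
    P=plane("top",c[:,0,:],.012); r=cv2.minAreaRect((P*1000).astype(np.float32))
    print(np.round([u,v]),a,np.round(r[0],1),np.round(r[1],1),round(r[2],1))
a=cv2.resize(im[190:295,205:265],None,fx=5.5,fy=5.5,interpolation=cv2.INTER_CUBIC)
s=cv2.imread("pics/side0.png")
b=cv2.resize(s[160:230,200:295],None,fx=4.8,fy=4.8,interpolation=cv2.INTER_CUBIC)
W=np.zeros((590,790,3),np.uint8);W[:577,:330]=a[:577];W[:336,332:788]=b;cv2.imwrite("pics/crop.png",W)
E
```

```text
[350. 322.] 333.0 [ 353.6 -164. ] [ 16.8 132.1] 38.1
[155. 284.] 910.5 [449.8 304.5] [64.4 88.3] 74.3
[415. 278.] 1787.5 [ 455.5 -324.2] [113.8  95.8] 18.3
[156. 216.] 1089.5 [614.6 306.9] [92.8 91.6] 45.2
[326. 236.] 3747.5 [ 562.1 -111.2] [240.9  98.1] 3.0
```

View pics/crop.png

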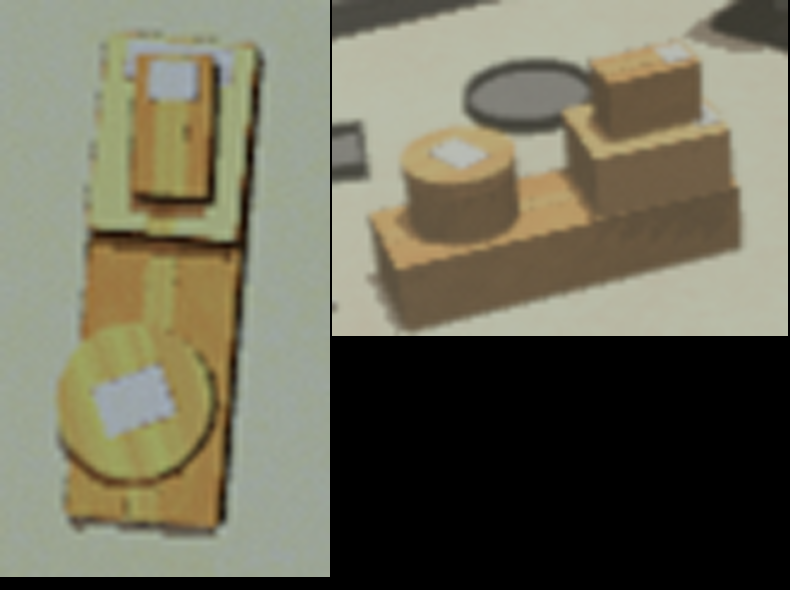

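The crop confirms it: a small plain parcel (137..214, 53..200 in the crop) lies on the paler medium one (92..258, 33..240). The round one (137,403) stands beside the medium one on the long parcel. Now for the poses.

```bash
cat > m.py <<'E'
from h import *
def q(name,pts,z):
    uv=(np.float64(pts)+.5)/5.5-.5+[205,190]
    P=plane("top",uv,z)*1000; e=[P[(i+1)%4]-P[i] for i in range(4)]
    a=[np.degrees(np.arctan2(v[1],v[0]))for v in e]
    print(name,P.mean(0).round(1),[round(np.linalg.norm(v),1)for v in e],np.round(a,1))
q("small",[(137,53),(214,55),(210,200),(133,195)],.128)
q("medium",[(106,33),(258,45),(240,240),(91,232)],.088)
q("longnear",[(91,236),(240,244),(218,526),(68,517)],.046)
print("round",plane("top",(np.array([[137,403]])+.5)/5.5-.5+[205,190],.088)*1000)
im=cv2.imread("pics/top0.png").astype(int)
m=((im.max(2)<135)&(np.ptp(im,2)<30)).astype(np.uint8)*255
m=cv2.morphologyEx(m,cv2.MORPH_CLOSE,np.ones((3,3)))
for c in cv2.findContours(m,cv2.RETR_EXTERNAL,cv2.CHAIN_APPROX_NONE)[0]:
    (u,v),_,_=cv2.minAreaRect(c)
    if cv2.contourArea(c)<900 or not(120<u<450 and v>170):continue
    b=cv2.boxPoints(cv2.minAreaRect((plane("top",c[:,0,:],.012)*1000).astype(np.float32)))
    e=max(b[1]-b[0],b[2]-b[1],key=np.linalg.norm);print(b.mean(0).round(1),np.degrees(np.arctan2(e[1],e[0])).round(1))
from scipy.spatial.transform import Rotation as R
s=monitor.get_state();M=R.from_rotvec(s["tool_rot"]).as_matrix();print(M.round(3))
E
python3 m.py
```

```text
small [606.7  97.1] [np.float64(31.6), np.float64(59.6), np.float64(31.4), np.float64(58.4)] [-92.2 178.3  85.6  -1.5]
medium [606.9 100.8] [np.float64(64.7), np.float64(83.1), np.float64(62.8), np.float64(84.8)] [-95.3 174.6  86.2  -4.1]
longnear [506.6 113.1] [np.float64(65.0), np.float64(121.5), np.float64(64.6), np.float64(121.2)] [-93.8 175.4  86.   -4.5]
round [[495.47381212 116.07959022]]
[449.8 304.5] -15.7
[ 455.5 -324.2] 18.3
[614.6 306.9] 45.2
[ 562.1 -111.2] 3.0
[[-0.955  0.296 -0.   ]
 [ 0.296  0.955 -0.002]
 [-0.    -0.002 -1.   ]]
```

```bash
cat > go.py <<'E'
import sys,numpy as np
from h import *
from scipy.spatial.transform import Rotation as R
# usage: go.py x y z(mm) yaw_of_tool_y(deg, mod 180)
x,y,z,a=map(float,sys.argv[1:5]);s=monitor.get_state();M=R.from_rotvec(s["tool_rot"]).as_matrix()
d=M.T@(np.array([x,y,z])/1000-s["position"])*100
cur=np.degrees(np.arctan2(M[1,1],M[0,1]));r=(a-cur+90)%180-90
print("slide",d.round(2),"roll",round(-np.radians(r),3),"cur",cur.round(1),"t",s["time"],"q7",s["joint_positions"][6].round(2),"up cm for +1:",(M.T@[0,0,1]).round(3))
E
python3 go.py 607 97 180 88.2
python3 - <<'E'
from h import *
print(proj("side",[[.607,.097,.128],[.607,.1005,.088],[.4955,.116,.088],[.5546,.107,.046]]).round(1))
im=cv2.imread("pics/side0.png")
E
```

```text
slide [-55.09 -37.7    4.23] roll -0.269 cur 72.8 t 0.1 q7 -0.06 up cm for +1: [-0.    -0.002 -1.   ]
[[264.4 172.8]
 [264.6 185. ]
 [225.4 192.7]
 [247.6 201.6]]
```

Emit:
move_arm([
  [-2,-1.4,0],
  [-5,-3.4,0],
  [-8.5,-5.8,0],
  [-12,-8.2,0],
  [-16,-11,0],
  [-20,-13.7,0],
  [-24,-16.4,0],
  [-28,-19.2,0],
  [-32,-21.9,0],
  [-36,-24.6,0],
  [-40,-27.4,0],
  [-44,-30.1,0],
  [-47.5,-32.5,1],
  [-50.5,-34.6,2],
  [-53,-36.3,3],
  [-54.5,-37.3,4],
  [-55.1,-37.7,4.2],
  [-55.1,-37.7,4.2],
  [-55.1,-37.7,4.2],
  [-55.1,-37.7,4.2],
], roll=[0,-0.05,-0.1,-0.15,-0.2,-0.25,-0.269,-0.269,-0.269,-0.269,-0.269,-0.269,-0.269,-0.269,-0.269,-0.269,-0.269,-0.269,-0.269,-0.269], gripper=6.5)

```text
time: 2.1
position: [0.6068, 0.0994, 0.1812]
tool_rot: [0.046, 3.141, 0.002]
ft_force: [0.5, 0.3, -0.6]
grip_width: 0.745
grip_force: 0.0
```

```bash
python3 go.py 607 97 102 88.2
```

```text
slide [-0.02 -0.25  7.92] roll 0.002 cur 88.3 t 2.1 q7 1.42 up cm for +1: [-0.001  0.001 -1.   ]
```

Emit:
move_arm([
  [0,-0.25,1.5],
  [0,-0.25,3],
  [0,-0.25,4.5],
  [0,-0.25,6],
  [0,-0.25,7],
  [0,-0.25,7.6],
  [0,-0.25,7.9],
  [0,-0.25,7.9],
  [0,-0.25,7.9],
], roll=[0,0,0,0,0,0,0,0,0])

```text
time: 3.0
position: [0.6076, 0.0951, 0.1022]
tool_rot: [0.05, 3.14, 0.001]
ft_force: [0.1, -0.3, -0.1]
grip_width: 0.749
grip_force: 0.0
```

Emit:
move_arm([
  [0,0,0],
  [0,0,0],
  [0,0,0],
  [0,0,0],
  [0,0,0],
  [0,0,0],
  [0,0,0],
  [0,0,0],
], roll=[0,0,0,0,0,0,0,0], gripper=2, squeeze=12)

```text
time: 3.8
position: [0.6072, 0.0954, 0.1017]
tool_rot: [0.05, 3.141, 0.001]
ft_force: [-0.5, 0.9, 1.0]
grip_width: 0.37
grip_force: 12.0
```

Emit:
move_arm([
  [0,0,-0.3],
  [0,0,-1],
  [0,0,-2],
  [0,0,-3.5],
  [0,0,-5],
  [0,0,-6],
  [0,0,-6.5],
  [0,0,-6.5],
], roll=[0,0,0,0,0,0,0,0])

```text
time: 4.6
position: [0.6076, 0.0951, 0.1678]
tool_rot: [0.05, 3.139, 0.001]
ft_force: [-0.3, -0.9, -1.1]
grip_width: 0.368
grip_force: 12.0
```

```bash
python3 go.py 449.8 304.5 80 74.3;python3 - <<'E'
from h import *
cv2.imwrite("pics/s1.png",cv2.resize(cams.get_image("side")[90:260,140:380,::-1],None,fx=3,fy=3))
E
```

```text
slide [16.46 20.42  8.76] roll 0.242 cur 88.2 t 4.6 q7 1.42 up cm for +1: [-0.002  0.001 -1.   ]
```

View pics/s1.png

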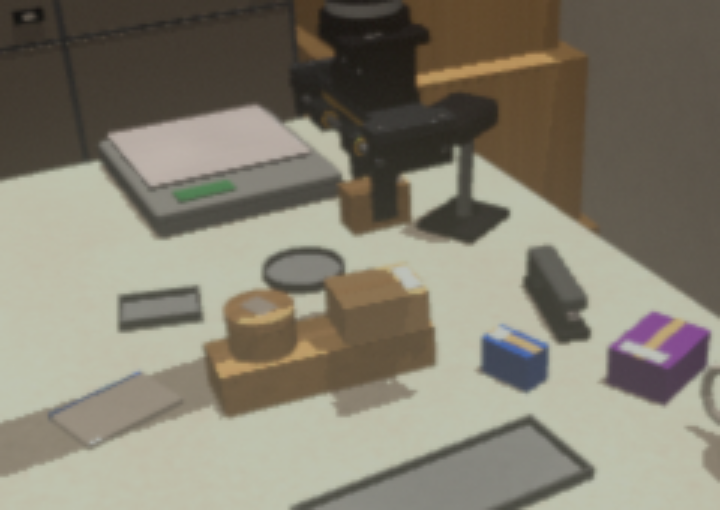

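The view shows the small parcel held level between the fingers (375,205), and the rest of the pile undisturbed. I'll carry it to the small tray.

Emit:
move_arm([
  [0.5,0.6,0],
  [1.5,1.9,0],
  [3,3.7,0],
  [4.7,5.8,0],
  [6.4,7.9,0],
  [8.1,10,0],
  [9.8,12.2,0],
  [11.5,14.3,0],
  [13.2,16.4,0],
  [14.7,18.2,0],
  [15.7,19.5,0],
  [16.3,20.2,0],
  [16.5,20.4,0],
  [16.5,20.4,0],
  [16.5,20.4,1],
  [16.5,20.4,3],
  [16.5,20.4,5.5],
  [16.5,20.4,7.5],
  [16.5,20.4,8.5],
  [16.5,20.4,8.8],
], roll=[0,0.02,0.05,0.08,0.11,0.14,0.17,0.2,0.22,0.242,0.242,0.242,0.242,0.242,0.242,0.242,0.242,0.242,0.242,0.242])

```text
time: 6.65
position: [0.4483, 0.3028, 0.077]
tool_rot: [-0.431, -3.11, 0.003]
ft_force: [0.1, -0.0, -0.9]
grip_width: 0.369
grip_force: 12.0
```

```bash
python3 go.py 449.8 304.5 19 74.3
```

```text
slide [-0.1   0.22  5.8 ] roll -0.001 cur 74.2 t 6.65 q7 0.7 up cm for +1: [ 0.001 -0.002 -1.   ]
```

Emit:
move_arm([
  [-0.1,0.2,1],
  [-0.1,0.2,2],
  [-0.1,0.2,3],
  [-0.1,0.2,4],
  [-0.1,0.2,4.7],
  [-0.1,0.2,5.2],
  [-0.1,0.2,5.5],
  [-0.1,0.2,5.7],
  [-0.1,0.2,5.8],
  [-0.1,0.2,5.8],
  [-0.1,0.2,5.8],
], roll=[0,0,0,0,0,0,0,0,0,0,0])

```text
time: 7.75
position: [0.4504, 0.306, 0.0209]
tool_rot: [0.429, 3.112, 0.001]
ft_force: [-0.5, 0.9, -0.7]
grip_width: 0.363
grip_force: 12.0
```

Emit:
move_arm([
  [0,0,0.1],
  [0,0,0.1],
  [0,0,0.1],
], roll=[0,0,0])

```text
time: 8.05
position: [0.4502, 0.3058, 0.0196]
tool_rot: [0.429, 3.112, 0.0]
ft_force: [-1.1, -0.3, -0.4]
grip_width: 0.369
grip_force: 12.0
```

Emit:
move_arm([
  [0,0,0.1],
  [0,0,0.1],
  [0,0,0.1],
], roll=[0,0,0])

```text
time: 8.35
position: [0.4502, 0.3058, 0.0185]
tool_rot: [-0.429, -3.112, 0.0]
ft_force: [0.1, -0.8, -1.4]
grip_width: 0.368
grip_force: 12.0
```

Emit:
move_arm([
  [0,0,0.1],
  [0,0,0.1],
  [0,0,0.1],
], roll=[0,0,0])

```text
time: 8.65
position: [0.4504, 0.3059, 0.0177]
tool_rot: [0.429, 3.112, 0.001]
ft_force: [1.3, 0.6, 0.1]
grip_width: 0.365
grip_force: 12.0
```

Emit:
move_arm([
  [0,0,0.1],
  [0,0,0.1],
  [0,0,0.1],
], roll=[0,0,0])

```text
time: 8.95
position: [0.4504, 0.3059, 0.0177]
tool_rot: [0.429, 3.112, 0.001]
ft_force: [-1.9, -1.7, 6.9]
grip_width: 0.372
grip_force: 12.0
```

Contact came exactly at the expected height (0.0177). Releasing and lifting.

Emit:
move_arm([
  [0,0,0],
  [0,0,0],
  [0,0,0],
  [0,0,0],
  [0,0,-0.5],
  [0,0,-2],
  [0,0,-4],
  [0,0,-7],
  [0,0,-10],
  [0,0,-12.5],
  [0,0,-14],
  [0,0,-14],
], roll=[0,0,0,0,0,0,0,0,0,0,0,0], gripper=5)

```text
time: 10.15
position: [0.4516, 0.3068, 0.1596]
tool_rot: [0.428, 3.109, 0.006]
ft_force: [1.0, 0.0, 0.6]
grip_width: 0.573
grip_force: 0.0
```

```bash
python3 go.py 607 100.5 120 85.8;python3 - <<'E'
from h import *
t=cams.get_image("top")[:,:,::-1]
W=np.zeros((600,780,3),np.uint8)
W[:600,:385]=cv2.resize(t[185:305,130:207],None,fx=5,fy=5)
W[:577,390:720]=cv2.resize(t[190:295,205:265],None,fx=5.5,fy=5.5,interpolation=cv2.INTER_CUBIC)[:577]
cv2.imwrite("pics/t2.png",W)
E
```

```text
slide [-20.53 -15.67   3.95] roll -0.201 cur 74.3 t 10.15 q7 0.68 up cm for +1: [-0.003  0.005 -1.   ]
```

View pics/t2.png

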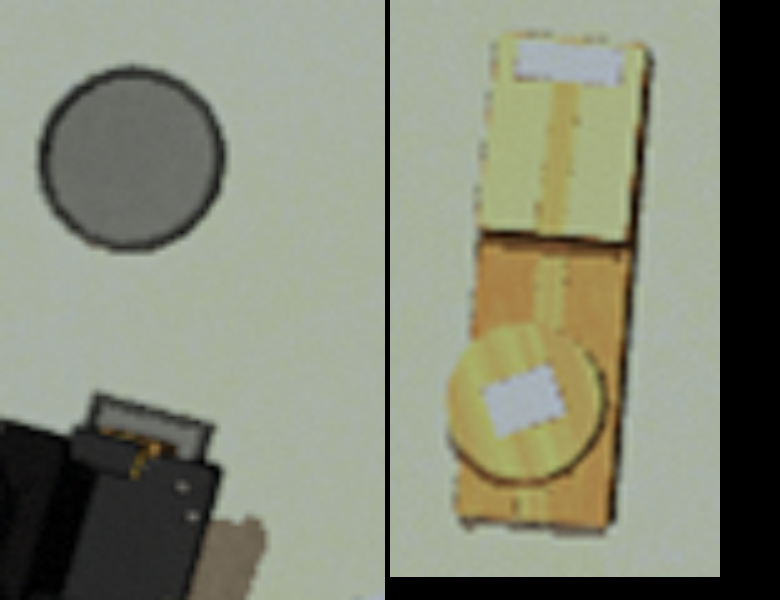

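The small parcel lies in its tray, partly hidden by the gripper at (140,460); the pile is unchanged. The medium parcel is next.

Emit:
move_arm([
  [-0.7,-0.5,0],
  [-2,-1.5,0],
  [-4,-3,0],
  [-6.5,-5,0],
  [-9,-6.9,0],
  [-11.5,-8.8,0],
  [-14,-10.7,0],
  [-16.5,-12.6,0],
  [-18.5,-14.1,0],
  [-19.8,-15.1,0.5],
  [-20.5,-15.7,1.5],
  [-20.5,-15.7,2.5],
  [-20.5,-15.7,3.5],
  [-20.5,-15.7,4],
  [-20.5,-15.7,4],
  [-20.5,-15.7,4],
], roll=[0,-0.03,-0.06,-0.09,-0.12,-0.15,-0.18,-0.2,-0.2,-0.2,-0.2,-0.2,-0.2,-0.2,-0.2,-0.2], gripper=8.6)

```text
time: 11.8
position: [0.6049, 0.1, 0.1167]
tool_rot: [0.114, 3.139, 0.001]
ft_force: [0.1, 0.6, 0.0]
grip_width: 0.987
grip_force: 0.0
```

```bash
python3 go.py 607 100.5 60 85.5;python3 - <<'E'
from h import *
t=cams.get_image("top")[:,:,::-1];cv2.imwrite("pics/t3.png",cv2.resize(t[250:320,130:185],None,fx=6,fy=6))
E
```

```text
slide [-0.2   0.06  5.67] roll 0.006 cur 85.8 t 11.8 q7 1.39 up cm for +1: [-0.  0. -1.]
```

View pics/t3.png

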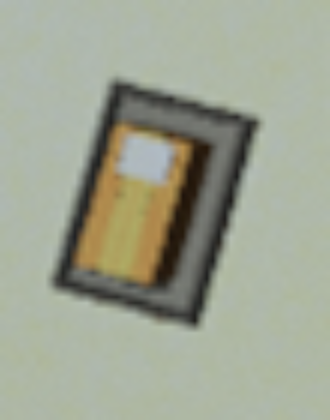

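Run:
```python
from h import *
f=lambda p,z:(plane("top",(np.float64(p)+.5)/6-.5+[130,250],z)*1000)
P=f([(117,122),(193,138),(156,286),(78,272)],.044);Q=f([(114,80),(260,120),(198,328),(52,285)],.012)
for p in(P,Q):
    e=p[3]-p[0];print(p.mean(0).round(1),np.linalg.norm(e).round(1),np.linalg.norm(p[1]-p[0]).round(1),np.degrees(np.arctan2(e[1],e[0])).round(1))
```

```text
[450.  303.7] 60.1 31.0 166.5
[450.2 303.8] 85.2 62.1 164.2
```

Emit:
move_arm([
  [-0.2,0,1],
  [-0.2,0,2],
  [-0.2,0,3],
  [-0.2,0,4],
  [-0.2,0,5],
  [-0.2,0,5.5],
  [-0.2,0,5.7],
  [-0.2,0,5.7],
  [-0.2,0,5.7],
], roll=[0,0,0,0,0,0,0,0,0])

```text
time: 12.75
position: [0.6075, 0.0991, 0.06]
tool_rot: [0.116, 3.139, 0.0]
ft_force: [-0.5, -0.4, -0.1]
grip_width: 0.991
grip_force: 0.0
```

Emit:
move_arm([
  [0,0,0],
  [0,0,0],
  [0,0,0],
  [0,0,0],
  [0,0,0],
  [0,0,0],
], roll=[0,0,0,0,0,0], gripper=5, squeeze=15)

```text
time: 13.35
position: [0.6073, 0.0996, 0.0599]
tool_rot: [0.115, 3.139, 0.001]
ft_force: [-0.5, 1.6, 0.7]
grip_width: 0.74
grip_force: 14.9
```

The small parcel is centred in its tray to within 1 mm. The medium parcel is gripped; lifting.

Emit:
move_arm([
  [0,0,-0.3],
  [0,0,-1],
  [0,0,-2],
  [0,0,-3.5],
  [0,0,-5],
  [0,0,-6.5],
  [0,0,-7.5],
  [0,0,-8],
  [0,0,-8],
], roll=[0,0,0,0,0,0,0,0,0])

```text
time: 14.25
position: [0.6075, 0.0992, 0.1406]
tool_rot: [0.116, 3.138, 0.001]
ft_force: [0.5, -0.7, -1.7]
grip_width: 0.739
grip_force: 14.9
```

```bash
python3 go.py 455.5 -324.2 80 108.3;python3 - <<'E'
from h import *
cv2.imwrite("pics/s2.png",cv2.resize(cams.get_image("side")[90:260,140:380,::-1],None,fx=3,fy=3))
E
```

```text
slide [ 12.05 -43.35   6.01] roll -0.393 cur 85.8 t 14.25 q7 1.38 up cm for +1: [-0.001  0.001 -1.   ]
```

View pics/s2.png

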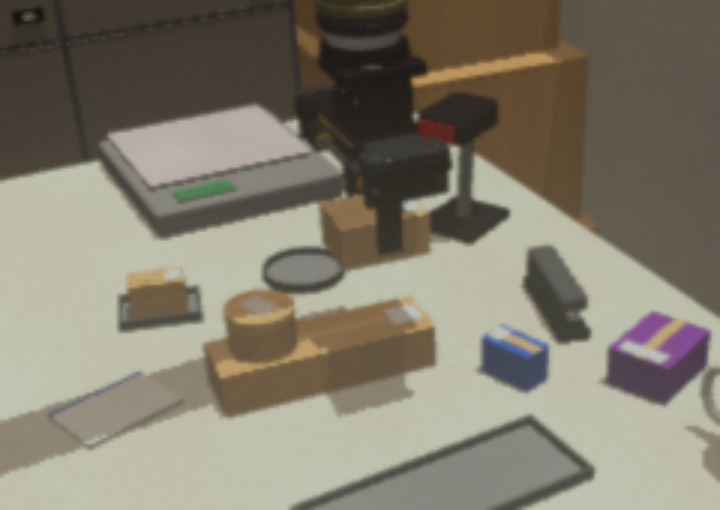

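The medium parcel is held level at (375,230) and the round one is undisturbed at (260,325). Going straight would bring joint 7 near its limit, so I'll turn the other half turn.

Emit:
move_arm([
  [0.2,-0.6,0],
  [0.5,-1.8,0],
  [1,-3.6,0],
  [1.7,-6,0],
  [2.4,-8.6,0],
  [3.1,-11.2,0],
  [3.8,-13.8,0],
  [4.6,-16.4,0],
  [5.3,-19,0],
  [6,-21.6,0],
  [6.7,-24.2,0],
  [7.4,-26.8,0],
  [8.2,-29.4,0],
  [8.9,-32,0],
  [9.6,-34.6,0],
  [10.3,-37.2,0],
  [11,-39.6,0],
  [11.6,-41.6,0],
  [11.9,-42.9,0],
  [12.05,-43.35,0],
], roll=[0.05,0.17,0.31,0.45,0.59,0.73,0.87,1.01,1.15,1.29,1.43,1.57,1.71,1.85,1.99,2.13,2.27,2.41,2.55,2.67])

```text
time: 16.3
position: [0.4534, -0.326, 0.1389]
tool_rot: [3.082, 0.608, -0.002]
ft_force: [-0.8, 0.4, -2.0]
grip_width: 0.734
grip_force: 14.9
```

```bash
python3 go.py 455.5 -324.2 60 108.3
```

```text
slide [ 0.28 -0.09  7.89] roll 0.07 cur -67.7 t 16.3 q7 -0.4 up cm for +1: [-0.002 -0.    -1.   ]
```

Emit:
move_arm([
  [0.1,0,0.5],
  [0.2,-0.1,2],
  [0.3,-0.1,4],
  [0.3,-0.1,6],
  [0.3,-0.1,8],
  [0.3,-0.1,9.5],
  [0.3,-0.1,10.5],
  [0.3,-0.1,11],
  [0.3,-0.1,11.2],
  [0.3,-0.1,11.2],
  [0.3,-0.1,11.2],
], roll=[0.03,0.07,0.07,0.07,0.07,0.07,0.07,0.07,0.07,0.07,0.07])

```text
time: 17.4
position: [0.4579, -0.3226, 0.0282]
tool_rot: [3.099, 0.513, 0.002]
ft_force: [-0.9, -1.4, -1.5]
grip_width: 0.735
grip_force: 14.9
```

```bash
python3 go.py 455.5 -324.2 18 108.3
```

```text
slide [-0.28  0.07  1.02] roll 0.008 cur -71.2 t 17.4 q7 -0.35 up cm for +1: [ 0.001  0.001 -1.   ]
```

Emit:
move_arm([
  [-0.1,0,0.2],
  [-0.2,0.1,0.4],
  [-0.2,0.1,0.6],
  [-0.2,0.1,0.75],
  [-0.2,0.1,0.85],
  [-0.2,0.1,0.9],
  [-0.2,0.1,0.9],
], roll=[0.008,0.008,0.008,0.008,0.008,0.008,0.008])

```text
time: 18.1
position: [0.4557, -0.3238, 0.0185]
tool_rot: [-3.101, -0.5, 0.0]
ft_force: [-0.5, -0.1, -1.4]
grip_width: 0.735
grip_force: 14.9
```

Emit:
move_arm([
  [0,0,0.1],
  [0,0,0.1],
  [0,0,0.1],
], roll=[0,0,0])

```text
time: 18.4
position: [0.4559, -0.3239, 0.0179]
tool_rot: [-3.101, -0.5, -0.001]
ft_force: [-0.5, 0.0, 3.5]
grip_width: 0.736
grip_force: 14.9
```

Emit:
move_arm([
  [0,0,0.1],
  [0,0,0.1],
  [0,0,0.1],
], roll=[0,0,0])

```text
time: 18.7
position: [0.4559, -0.3239, 0.0178]
tool_rot: [-3.101, -0.5, -0.001]
ft_force: [-3.2, 3.0, 10.8]
grip_width: 0.738
grip_force: 14.9
```

Emit:
move_arm([
  [0,0,0],
  [0,0,0],
  [0,0,0],
  [0,0,0],
  [0,0,-0.5],
  [0,0,-2],
  [0,0,-4],
  [0,0,-7],
  [0,0,-10],
  [0,0,-12],
  [0,0,-13],
  [0,0,-13],
], roll=[0,0,0,0,0,0,0,0,0,0,0,0], gripper=7.8)

```text
time: 19.9
position: [0.4567, -0.3245, 0.1484]
tool_rot: [3.1, 0.5, 0.005]
ft_force: [0.3, -0.2, -0.4]
grip_width: 0.897
grip_force: 0.0
```

```bash
python3 go.py 495.5 116 130 85.5
python3 - <<'E'
from h import *
t=cams.get_image("top")[:,:,::-1]
np.save("t4.npy",t)
for z,x0,x1,y0,y1 in((.088,200,262,235,292),):
    c=t[y0:y1,x0:x1];W=cv2.resize(c,None,fx=8,fy=8,interpolation=cv2.INTER_CUBIC)
cv2.imwrite("pics/t4.png",W)
E
```

```text
slide [ 17.53 -40.59   1.82] roll 0.398 cur -71.7 t 19.9 q7 -0.47 up cm for +1: [ 0.003  0.002 -1.   ]
```

View pics/t4.png

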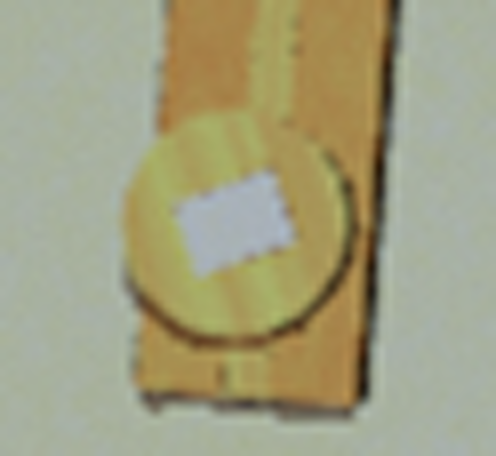

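The round parcel's lid is centred at crop (237,222), about (229.2,262.3) in the image, in the same place as before.

Emit:
move_arm([
  [0.3,-0.7,0],
  [0.9,-2,0],
  [1.7,-4,0],
  [2.8,-6.5,0],
  [4,-9.2,0],
  [5.2,-12,0],
  [6.5,-15,0],
  [7.8,-18,0],
  [9.1,-21,0],
  [10.4,-24,0],
  [11.7,-27,0],
  [12.9,-29.8,0],
  [14,-32.4,0],
  [15.1,-35,0],
  [16.1,-37.3,0],
  [16.9,-39.1,0.5],
  [17.4,-40.2,1],
  [17.5,-40.6,1.8],
  [17.5,-40.6,1.8],
  [17.5,-40.6,1.8],
], roll=[0,0.03,0.06,0.09,0.12,0.15,0.18,0.21,0.24,0.27,0.3,0.33,0.36,0.39,0.398,0.398,0.398,0.398,0.398,0.398], gripper=8.7)

```text
time: 21.95
position: [0.494, 0.1151, 0.1281]
tool_rot: [3.138, -0.125, -0.001]
ft_force: [-0.7, -0.5, -0.8]
grip_width: 1.001
grip_force: 0.0
```

```bash
python3 go.py 495.8 116 60 85.5
python3 - <<'E'
from h import *
t=cams.get_image("top")[:,:,::-1];cv2.imwrite("pics/t5.png",cv2.resize(t[240:315,380:450],None,fx=6,fy=6))
E
```

```text
slide [ 0.18 -0.12  6.8 ] roll -0.001 cur -94.6 t 21.95 q7 -1.87 up cm for +1: [-0.001  0.001 -1.   ]
```

View pics/t5.png

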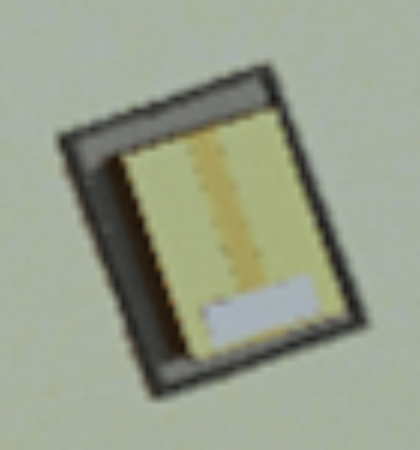

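The medium parcel lies flat within its tray rim, label side up, with the crop corners (120,155), (278,107), (352,310) and (195,362). Now I'll grip the round one.

Emit:
move_arm([
  [0.2,-0.1,1],
  [0.2,-0.1,2.2],
  [0.2,-0.1,3.5],
  [0.2,-0.1,4.8],
  [0.2,-0.1,6],
  [0.2,-0.1,6.6],
  [0.2,-0.1,6.8],
  [0.2,-0.1,6.8],
  [0.2,-0.1,6.8],
], roll=[0,0,0,0,0,0,0,0,0])

```text
time: 22.9
position: [0.4968, 0.1175, 0.061]
tool_rot: [-3.139, 0.123, -0.001]
ft_force: [0.9, 0.5, -0.4]
grip_width: 1.0
grip_force: 0.0
```

Emit:
move_arm([
  [0,0,0],
  [0,0,0],
  [0,0,0],
  [0,0,0],
  [0,0,0],
  [0,0,0],
], roll=[0,0,0,0,0,0], gripper=5, squeeze=15)

```text
time: 23.5
position: [0.4964, 0.1176, 0.0608]
tool_rot: [-3.139, 0.123, -0.0]
ft_force: [-1.3, 0.2, 0.7]
grip_width: 0.727
grip_force: 15.0
```

Emit:
move_arm([
  [0,0,-0.3],
  [0,0,-1],
  [0,0,-2],
  [0,0,-3.5],
  [0,0,-5],
  [0,0,-6.5],
  [0,0,-7.5],
  [0,0,-8],
  [0,0,-8],
], roll=[0,0,0,0,0,0,0,0,0])

```text
time: 24.4
position: [0.4967, 0.1176, 0.1413]
tool_rot: [-3.138, 0.123, -0.002]
ft_force: [-0.5, 0.3, -1.7]
grip_width: 0.729
grip_force: 15.0
```

```bash
python3 go.py 614.6 306.9 140 85.5;python3 - <<'E'
from h import *
cv2.imwrite("pics/s3.png",cv2.resize(cams.get_image("side")[90:260,140:380,::-1],None,fx=3,fy=3))
E
```

```text
slide [ 10.28 -19.8    0.16] roll 0.0 cur -94.5 t 24.4 q7 -1.88 up cm for +1: [ 0.001 -0.001 -1.   ]
```

View pics/s3.png

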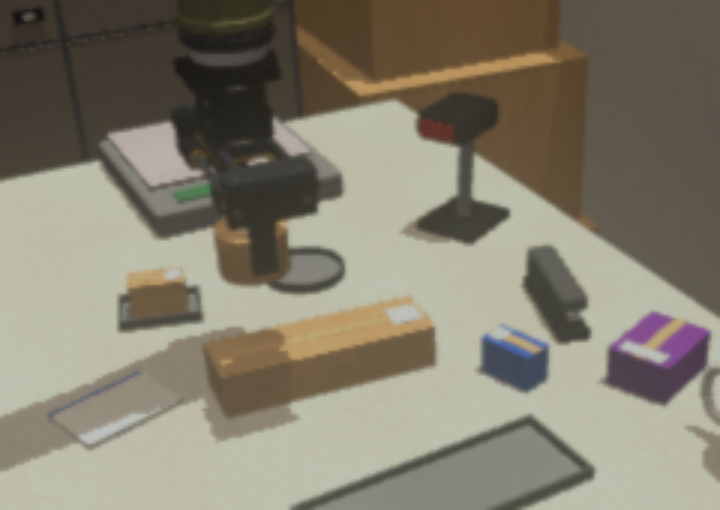

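The round parcel is held upright at (252,250), and the long one is now bare at (320,350). Moving to the round tray.

Emit:
move_arm([
  [0.3,-0.6,0],
  [0.9,-1.8,0],
  [1.9,-3.6,0],
  [3,-5.8,0],
  [4.2,-8.1,0],
  [5.4,-10.4,0],
  [6.6,-12.7,0],
  [7.8,-15,0],
  [8.8,-17,0],
  [9.7,-18.6,0],
  [10.2,-19.6,0],
  [10.3,-19.8,0],
  [10.3,-19.8,1],
  [10.3,-19.8,3],
  [10.3,-19.8,5],
  [10.3,-19.8,7],
  [10.3,-19.8,9],
  [10.3,-19.8,10],
  [10.3,-19.8,10.6],
  [10.3,-19.8,10.8],
], roll=[0,0,0,0,0,0,0,0,0,0,0,0,0,0,0,0,0,0,0,0])

```text
time: 26.45
position: [0.6143, 0.3063, 0.0323]
tool_rot: [3.139, -0.124, -0.001]
ft_force: [-0.5, -0.5, -1.3]
grip_width: 0.735
grip_force: 15.0
```

```bash
python3 go.py 614.6 306.9 19 85.5
```

```text
slide [ 0.02 -0.06  1.33] roll -0.0 cur -94.5 t 26.45 q7 -1.92 up cm for +1: [-0.  0. -1.]
```

Emit:
move_arm([
  [0,-0.1,0.4],
  [0,-0.1,0.7],
  [0,-0.1,0.9],
  [0,-0.1,1.1],
  [0,-0.1,1.2],
  [0,-0.1,1.2],
  [0,-0.1,1.2],
], roll=[0,0,0,0,0,0,0])

```text
time: 27.15
position: [0.6146, 0.3078, 0.0207]
tool_rot: [-3.139, 0.123, -0.0]
ft_force: [-0.5, 0.0, -1.3]
grip_width: 0.731
grip_force: 15.0
```

Emit:
move_arm([
  [0,0,0.1],
  [0,0,0.1],
  [0,0,0.1],
], roll=[0,0,0])

```text
time: 27.45
position: [0.6146, 0.3077, 0.0196]
tool_rot: [-3.139, 0.123, -0.0]
ft_force: [0.7, -0.5, -1.7]
grip_width: 0.73
grip_force: 15.0
```

Emit:
move_arm([
  [0,0,0.1],
  [0,0,0.1],
  [0,0,0.1],
], roll=[0,0,0])

```text
time: 27.75
position: [0.6147, 0.3078, 0.0189]
tool_rot: [-3.139, 0.123, -0.001]
ft_force: [-0.2, 0.0, -0.9]
grip_width: 0.731
grip_force: 15.0
```

Emit:
move_arm([
  [0,0,0.1],
  [0,0,0.1],
  [0,0,0.1],
], roll=[0,0,0])

```text
time: 28.05
position: [0.6148, 0.3078, 0.0189]
tool_rot: [-3.139, 0.123, -0.0]
ft_force: [-2.5, -0.9, 5.5]
grip_width: 0.73
grip_force: 15.0
```

Emit:
move_arm([
  [0,0,0],
  [0,0,0],
  [0,0,0],
  [0,0,0],
  [0,0,-0.5],
  [0,0,-2],
  [0,0,-4],
  [0,0,-7],
  [0,0,-10],
  [0,0,-12],
  [0,0,-13],
  [0,0,-13],
], roll=[0,0,0,0,0,0,0,0,0,0,0,0], gripper=7.8)

```text
time: 29.25
position: [0.6157, 0.3081, 0.1501]
tool_rot: [-3.137, 0.123, -0.005]
ft_force: [-0.0, -0.1, -0.5]
grip_width: 0.895
grip_force: 0.0
```

Run:
```python
from h import *
t=cams.get_image("top");h=cv2.cvtColor(t,cv2.COLOR_RGB2HSV)
m=((h[:,:,1]>110)&(h[:,:,0]<30)&(h[:,:,2]>90)).astype(np.uint8);m[:,:200]=0;m[:,270:]=0;m[:180]=0;m[300:]=0
m=cv2.morphologyEx(m,cv2.MORPH_CLOSE,np.ones((7,7)))
c=max(cv2.findContours(m,0,1)[0],key=cv2.contourArea)
r=cv2.minAreaRect((plane("top",c[:,0,:],.046)*1000).astype(np.float32));b=cv2.boxPoints(r);e=max(b[1]-b[0],b[2]-b[1],key=np.linalg.norm)
print(cv2.boundingRect(c),r,np.degrees(np.arctan2(e[1],e[0])))
cv2.imwrite("pics/t6.png",cv2.resize(t[180:320,120:270,::-1],None,fx=4,fy=4))
```

```text
(217, 197, 35, 89) ((549.99853515625, 109.41679382324219), (65.24859619140625, 209.2172088623047), 85.14784240722656) -4.852158
```

View pics/t6.png

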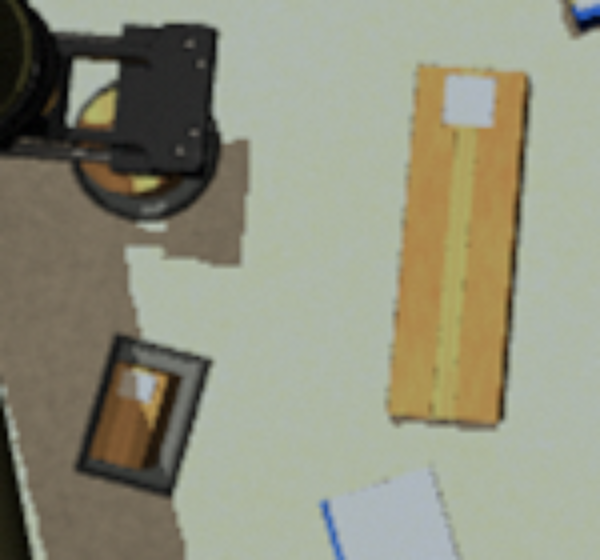

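The long parcel is bare at crop (460,245) and measures 209 x 65 mm at (550,109). The small parcel is flat in its tray and the round one is under the gripper. I'll go to the long parcel.

```bash
python3 go.py 550 109.4 80 85.2
```

```text
slide [-4.91 20.3   6.8 ] roll 0.006 cur -94.5 t 29.3 q7 -1.96 up cm for +1: [ 0.001 -0.001 -1.   ]
```

Emit:
move_arm([
  [-0.1,0.6,0],
  [-0.4,1.8,0],
  [-0.9,3.7,0],
  [-1.5,6.2,0],
  [-2.2,9,0],
  [-2.9,11.8,0],
  [-3.6,14.6,0],
  [-4.1,17,0],
  [-4.6,18.9,0],
  [-4.9,20,0],
  [-4.9,20.3,1],
  [-4.9,20.3,3],
  [-4.9,20.3,5],
  [-4.9,20.3,6.5],
  [-4.9,20.3,6.8],
  [-4.9,20.3,6.8],
  [-4.9,20.3,6.8],
], roll=[0,0,0,0,0,0,0,0,0,0,0,0,0,0,0,0,0], gripper=8.7)

```text
time: 31.0
position: [0.5505, 0.1095, 0.0802]
tool_rot: [-3.139, 0.122, -0.002]
ft_force: [-0.5, 1.2, -0.5]
grip_width: 0.999
grip_force: 0.0
```

```bash
python3 go.py 550 109.4 15 85.2
python3 - <<'E'
from h import *
t=cams.get_image("top")[:,:,::-1];cv2.imwrite("pics/t7.png",cv2.resize(t[185:245,125:185],None,fx=6,fy=6))
E
```

```text
slide [-0.06  0.02  6.52] roll 0.006 cur -94.5 t 31.0 q7 -1.72 up cm for +1: [ 0.001 -0.    -1.   ]
```

View pics/t7.png

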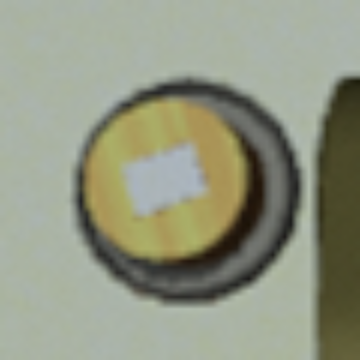

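The round parcel stands flat in its tray: lid at (165,180) in a tray centred at (188,190), an offset that matches the parallax. Gripping the long parcel.

Emit:
move_arm([
  [0,0,1],
  [0,0,2.2],
  [0,0,3.5],
  [0,0,4.8],
  [0,0,5.8],
  [0,0,6.3],
  [0,0,6.5],
  [0,0,6.5],
  [0,0,6.5],
], roll=[0,0,0,0,0,0,0,0,0])

```text
time: 31.95
position: [0.5503, 0.1093, 0.015]
tool_rot: [-3.139, 0.123, -0.001]
ft_force: [0.7, 0.1, 0.8]
grip_width: 1.002
grip_force: 0.0
```

Emit:
move_arm([
  [0,0,0],
  [0,0,0],
  [0,0,0],
  [0,0,0],
  [0,0,0],
  [0,0,0],
], roll=[0,0,0,0,0,0], gripper=5, squeeze=25)

```text
time: 32.55
position: [0.55, 0.1098, 0.0148]
tool_rot: [-3.138, 0.123, -0.001]
ft_force: [-0.6, 1.8, 2.2]
grip_width: 0.757
grip_force: 25.0
```

Emit:
move_arm([
  [0,0,-0.3],
  [0,0,-1],
  [0,0,-2],
  [0,0,-3.5],
  [0,0,-5],
  [0,0,-6.5],
  [0,0,-7.5],
  [0,0,-8],
  [0,0,-8],
], roll=[0,0,0,0,0,0,0,0,0])

```text
time: 33.45
position: [0.5503, 0.1095, 0.0955]
tool_rot: [-3.138, 0.122, -0.002]
ft_force: [0.5, 0.5, -4.6]
grip_width: 0.76
grip_force: 25.0
```

```bash
python3 go.py 562.1 -111.2 80 93
```

```text
slide [ 2.89 21.91  1.53] roll -0.13 cur -94.5 t 33.45 q7 -1.73 up cm for +1: [ 0.001 -0.001 -1.   ]
```

Emit:
move_arm([
  [0.1,0.5,0],
  [0.2,1.5,0],
  [0.4,3.2,0],
  [0.7,5.3,0],
  [1,7.5,0],
  [1.3,9.7,0],
  [1.6,11.9,0],
  [1.9,14.1,0],
  [2.2,16.3,0],
  [2.5,18.4,0],
  [2.7,20.2,0],
  [2.8,21.4,0],
  [2.9,21.9,0],
  [2.9,21.9,0.5],
  [2.9,21.9,2],
  [2.9,21.9,3.5],
  [2.9,21.9,5],
  [2.9,21.9,6],
  [2.9,21.9,6.4],
  [2.9,21.9,6.4],
], roll=[0,-0.01,-0.02,-0.03,-0.05,-0.06,-0.08,-0.1,-0.11,-0.12,-0.13,-0.13,-0.13,-0.13,-0.13,-0.13,-0.13,-0.13,-0.13,-0.13])

```text
time: 35.45
position: [0.5611, -0.1113, 0.0297]
tool_rot: [3.14, 0.081, -0.002]
ft_force: [0.6, 0.0, -4.3]
grip_width: 0.755
grip_force: 25.0
```

```bash
python3 go.py 562.1 -111.2 19 93
```

```text
slide [ 0.1  -0.01  1.07] roll -0.0 cur -87.0 t 35.45 q7 -1.11 up cm for +1: [-0.001  0.    -1.   ]
```

Emit:
move_arm([
  [0,0,0.3],
  [0,0,0.5],
  [0,0,0.7],
  [0,0,0.8],
  [0,0,0.9],
  [0,0,0.9],
  [0,0,0.9],
], roll=[0,0,0,0,0,0,0])

```text
time: 36.15
position: [0.5617, -0.1114, 0.0216]
tool_rot: [-3.14, -0.081, -0.0]
ft_force: [-0.2, 0.2, -4.2]
grip_width: 0.755
grip_force: 25.0
```

Emit:
move_arm([
  [0,0,0.1],
  [0,0,0.1],
  [0,0,0.1],
], roll=[0,0,0])

```text
time: 36.45
position: [0.5617, -0.1114, 0.0205]
tool_rot: [-3.141, -0.081, -0.0]
ft_force: [0.0, -0.2, -3.6]
grip_width: 0.754
grip_force: 25.0
```

Emit:
move_arm([
  [0,0,0.1],
  [0,0,0.1],
  [0,0,0.1],
], roll=[0,0,0])

```text
time: 36.75
position: [0.5616, -0.1114, 0.0195]
tool_rot: [-3.14, -0.081, 0.0]
ft_force: [0.4, -0.3, -4.0]
grip_width: 0.753
grip_force: 25.0
```

Emit:
move_arm([
  [0,0,0.1],
  [0,0,0.1],
  [0,0,0.1],
], roll=[0,0,0])

```text
time: 37.05
position: [0.5618, -0.1114, 0.0188]
tool_rot: [-3.14, -0.081, -0.0]
ft_force: [-0.8, 0.6, -0.1]
grip_width: 0.756
grip_force: 25.0
```

Emit:
move_arm([
  [0,0,0.1],
  [0,0,0.1],
  [0,0,0.1],
], roll=[0,0,0])

```text
time: 37.35
position: [0.5618, -0.1114, 0.0188]
tool_rot: [-3.14, -0.081, -0.0]
ft_force: [-4.6, 0.2, 8.4]
grip_width: 0.755
grip_force: 25.0
```

Contact. Release, rise and retreat toward the robot's left for a clear view (clear of everything at height).

Emit:
move_arm([
  [0,0,0],
  [0,0,0],
  [0,0,0],
  [0,0,0],
  [0,0,-0.5],
  [0,0,-2],
  [0,0,-4],
  [0,0,-7],
  [0,0,-10],
  [0,0,-13],
  [0,-1,-14],
  [0,-3,-14],
  [0,-6,-14],
  [0,-9,-14],
  [0,-12,-14],
  [0,-15,-14],
  [0,-18,-14],
  [0,-19.5,-14],
  [0,-20,-14],
  [0,-20,-14],
], roll=[0,0,0,0,0,0,0,0,0,0,0,0,0,0,0,0,0,0,0,0], gripper=8)

```text
time: 39.35
position: [0.5512, 0.0881, 0.1575]
tool_rot: [3.14, 0.082, -0.0]
ft_force: [-0.7, -0.5, 0.5]
grip_width: 0.917
grip_force: 0.0
```

Run:
```python
from h import *
t=cams.get_image("top")[:,:,::-1];s=cams.get_image("side")[:,:,::-1]
W=np.zeros((600,760,3),np.uint8);W[:300,:760]=cv2.resize(t[165:315,130:510],(760,300));W[305:595,:700]=cv2.resize(s[150:370,150:420][:112*2],(700,290))
cv2.imwrite("pics/f.png",W)
```

```text
(no output)
```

View pics/f.png

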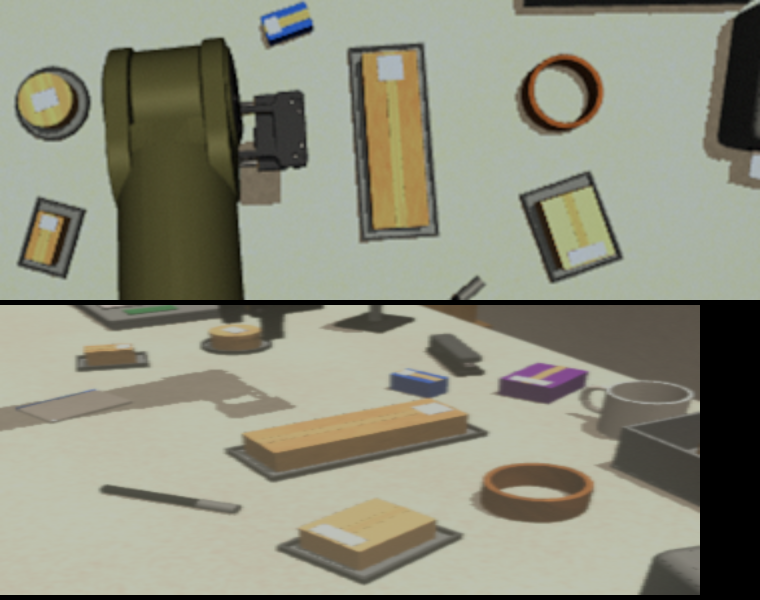

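All four parcels lie flat in their trays: long (392,140), medium (577,228), small (47,238) and round (47,100). The tape roll at (562,92) and both look-alikes are untouched. Handing in.

```bash
python3 -c "
from bench import workorder
print(workorder.close_job())"
```

```text
the job is handed in; nothing more can be done
None
```

The job is handed in: all four parcels were moved from the top down and lie flat in their own trays, and the tape roll and look-alikes are untouched; the hand-in returned no verdict.

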